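# Set and lock a hold-down clamp on a limestone slab

### The job

Loosen the lock ring of the hold-down clamp, screw the clamp's barrel down until its foot presses snugly but gently on the packing piece on the stone (about 30 N, never above 70 N, which would bruise the stone), then retighten the lock ring fully and let go. Leave the chisel and the pencil that lie on the stone where they are.

Things in the scene. Friction and masses are not known exactly. Their poses are not given: they have to be found in the camera images.
- ring_grip (a point): Centre of the steel lock ring: the lower, wider of the two knurled round parts above the clamp's arm, 54 mm diameter, 18 mm high; on the upright screw axis, half-way up, 141 mm above the table; z up. Grip across its diameter at any yaw from straight above, the barrel's knob then standing between the fingers. The arm is 20 mm below the ring: fingertips may reach at most 28 mm below this point.
- ring (a joint): Turn of the lock ring, rad: 0 = fully tight (stop at -0.02), grows counterclockwise seen from above = loosening, to 1.8. Takes 0.22 Nm loose, rising below 0.5 rad to about 0.35 Nm at 0. Tight, it clamps the barrel (over 0.7 Nm); below about 0.5 rad it drags on it, from 0.6 rad the barrel is free. Starts within 0.04 of tight. Stays where left; does not turn with the barrel.
- barrel_grip (a point): Centre of the grip of the barrel adjuster: the upper, narrower knurled round aluminium knob on the same upright axis, 40 mm diameter, 26 mm high (12 mm below to 14 mm above this point; 172 mm above the table). Turns in place: it does not rise or sink. Grip at any yaw from straight above; its underside is 10 mm above the ring's top face.
- barrel (a joint): Turn of the barrel, rad; grows clockwise seen from above, which drives the foot down 4 mm per rad. Turning it free takes about 0.25 Nm (steady friction: it stays where it is left, even with the foot loaded). Once the foot bears, each newton on the foot adds 0.004 Nm (30 N adds 0.12 Nm). From the start it needs roughly 1 to 3.5 rad in all; it ends at 5.
- foot: The clamp's round steel foot, 26 mm diameter, 8 mm thick, below the arm on the screw axis; origin at the centre of its underside, z up. It goes straight down, not turning, as the barrel turns clockwise. It is sprung: after first touch the push grows 16 N per mm of further drive, i.e. 64 N per rad of the barrel (30 N is about half a radian past touch).
- clamp: Fixed steel clamp; origin on the table under the screw axis, z up. A column stands 125 mm from the axis along the clamp's own +y; an arm 40 mm wide, top at 112 mm, leads from it to the axis; a boss 34 mm in diameter rises from it to the ring's underside at 132 mm. Nothing but ring and barrel is higher than that. Top of the barrel's knob: 186 mm.
- bed: The fixed plywood board (340 x 260 x 20 mm) with the limestone slab (260 x 205 mm, top 60 mm above the table) and, on the slab under the foot, a hardwood packing piece 46 x 40 mm whose thickness is not known: it stands 8 to 16 mm above the slab. Origin on the table, within 8 mm of the screw axis; z up.
- chisel_mid (a point): Middle of the stone chisel lying on the slab (steel, 10 mm thick, 168 mm long along its own x).
- pencil_mid (a point): Middle of the pencil lying on the slab (wood, 10 mm thick, 130 mm long along its own x).

How it is judged:
By the outcome, as a careful person would: the job done as asked, in the order asked, and still so for the second after the job is handed in, with the robot touching nothing.
It also fails if it takes over 72 s, if anything falls off the work surface, if the arm or the gripper's body presses on something with over 40 N, if the wrist force passes 120 N, or if a joint passes its speed limit or range.

### The arm

A 7-joint arm with a two-finger parallel gripper is mounted at the origin on the work surface. World frame = base frame: x ahead of the robot, y to its left, z up, the work surface at z = 0. Lengths are in m, angles in rad, forces in N, time in s.
With the tool pointing down it reaches from about 0.425 to 0.875 m from the base axis. Payload 4.7 kg.
Tool frame: the origin (TCP) lies between the finger pads; the fingertips stand 22 mm ahead of it and the grasp point (between the pads) lies 3 mm ahead of it (tips_ahead is the distance from the TCP to the fingertips, in m); z points along the fingers, y is the direction in which the jaws open and shut (so a half turn about z gives the same grasp; the last joint's range is limited). The gripper opens to 85 mm and grips with 20 to 120 N. Pads are 22 mm wide; open, the fingers measure 114 mm over their backs; the gripper's body (76 mm by 85 mm) begins 54 mm behind the grasp point. The pads swing forward as they close: fully open they stand 13 mm farther back than shut.
Start: joints at [1.326, 0.321, -0.07, 1.45, 0.023, 1.371, -0.057], TCP at [0.166, -0.628, 0.253] pointing down, gripper open.
Joint ranges: [-2.86, 2.86], [-0.3, 2.09], [-1.38, 1.24], [0.06, 2.45], [-1.56, 4.7], [0.09, 2.05], [-2.69, 2.69]. Speed limits (rad/s): [2.57, 2.57, 3.14, 3.14, 3.14, 3.14, 3.14].

### API

Orientations are given as a unit quaternion [x, y, z, w].
In Python, from bench import get_obs, camera, hand_in, tips_ahead gives the robot as it stands. The module is installed in compiled form; this text tells all that it offers.
- The arm moves only by the tool move_arm, never from a script. Its arguments are lists of equal length, an entry for each row: "slide": the shift along the tool's x, y, z in m, a list of three; "dr": the turn, a rotation vector about the tool's x, y, z in degrees, a list of three. A call has 1 to 12 rows; each row shifts and turns the commanded pose from where the row before left it, along the tool's axes as they then stand; what a row does not reach is not made up. A row lasts 1/8 s, in which the tool goes at most 62.5 mm and 10.7 degrees, less where a joint would pass 70% of its speed; a pose out of reach is approached as far as the arm can. A call with a gripper value outside its range is refused whole. "hand" is the finger opening in m, from 0 to 0.0854, set as the call begins (left out, the last holds). The fingers move at their own pace and stop on an object; "squeeze" is the grip in N (left out, the last holds). Time passes only in rows, so rows that do not move let the fingers close. It gives the time, the measured TCP pose, the force and the opening at its end, in the units of the state.
- get_obs(): the state, without advancing time (a new reading comes with each control period).
- camera(name): name is "scene" or "top" or "wrist"; returns a dict with "image" (420x560x3 uint8, red, green, blue), "fx", "fy", "cx", "cy" (pixels), "pose" (4x4, takes a point from camera to world coordinates). Camera axes: x right, y down, z forward; pixel columns grow to the right and rows downward; lengths in m; the calibration is good to about 2 mm. A picture is of the moment at which its call begins. There is no depth.
- hand_in(): hands the job in, once; it reports no verdict.
The state is a dict: "t": time; "q": joint angles; "qd": joint speeds; "joint_torque": joint torques, N m; "tcp_pos": TCP position; "ee_rot": TCP orientation; "contact_force": force on the tool from outside, world axes, zero at the start; "torque": the same for the moment, N m; "width": opening from 0.0 (shut) to 1.0 (fully open).
Only numpy, scipy, OpenCV 4.12 (cv2) and the standard library are available. Lean on these libraries where they do the work, as an engineer would, in place of code of your own. Each camera call takes 0.05 s, during which the arm holds its last target. There are 200 camera calls.

## Working session

There is one attempt and no reset: what is moved stays moved. The work goes in short steps, Python scripts to look and compute and a tool call to move; the robot and the scene stay as the last step left them, time stands still between calls to the robot, and variables do not carry over. Pictures are saved under pics/ and viewed, about 8 in all and at most 12, crops included, and the job is handed in when it is done.

Besides the shell and the picture viewer there is one more tool, called as name(argument=value, ...), one argument or row to a line, values as JSON. move_arm: Moves the arm, as the interface text tells. Its arguments: {"type":"object","properties":{"slide":{"type":"array"},"dr":{"type":"array"},"hand":{"type":"number"},"squeeze":{"type":"number"}},"required":["slide","dr"]}

```bash
mkdir -p pics; python3 - <<'E'
from bench import *
import cv2,numpy as np
print(get_obs(), tips_ahead)
for n in("scene","top"):
    c=camera(n); cv2.imwrite(f"pics/{n}1.png",c["image"][:,:,::-1]); print(n,c["fx"],c["fy"],c["cx"],c["cy"],np.round(c["pose"],4).tolist())
E
```

```text
{'t': 0.0, 'q': array([ 1.3260986 ,  0.32183583, -0.07007087,  1.45171306,  0.02261581,
        1.37079661, -0.05690489]), 'qd': array([-0.0025564 , -0.00031539, -0.00031924,  0.00223215,  0.00074676,
       -0.00018524, -0.00033098]), 'joint_torque': array([-5.33578204e-04, -4.93584788e+01, -3.82069219e-01, -3.14341593e+01,
        1.31311899e-02,  1.12632086e-02,  2.14127630e-05]), 'tcp_pos': array([ 0.16615668, -0.62787456,  0.25219592]), 'ee_rot': array([ 9.91638097e-01,  1.29046187e-01, -1.86194700e-04, -9.65255147e-04]), 'contact_force': array([-0.24211802, -0.39992834,  0.63926812]), 'torque': array([ 0.03062216, -0.06619757, -0.03111221]), 'width': 0.9964186849078189} 0.022
scene 425.3795450305453 425.3795450305453 276.3284618903206 206.05492581868023 [[-0.251, 0.8496, -0.4639, 0.8767], [0.9679, 0.227, -0.1081, 0.0644], [0.0135, -0.4761, -0.8793, 0.6865], [0.0, 0.0, 0.0, 1.0]]
top 497.67704107550026 497.67704107550026 281.7113875216584 211.49498437825403 [[0.0031, -0.9986, 0.0523, 0.5029], [-0.9999, -0.0025, 0.0124, -0.0189], [-0.0123, -0.0523, -0.9986, 0.8881], [0.0, 0.0, 0.0, 1.0]]
```

View pics/top1.png

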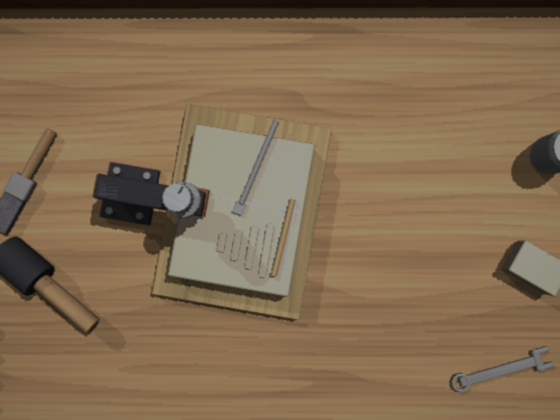

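View pics/scene1.png

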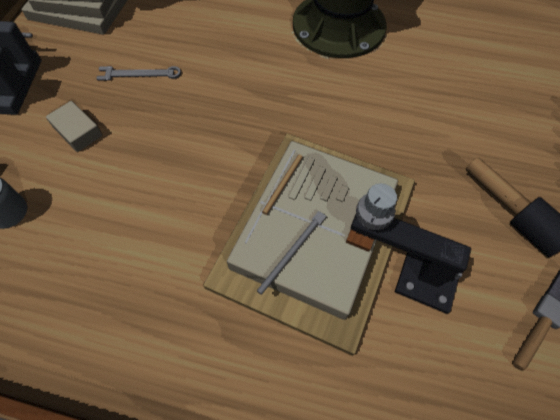

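The top view shows the knob near (179,197) with the ring around it at about (183,199). The arm leads left to the column, and the chisel and pencil lie to the right. I'll enlarge both views.

```bash
python3 - <<'E'
import cv2,numpy as np
a=cv2.imread("pics/top1.png")[170:230,145:220]; b=cv2.imread("pics/scene1.png")[175:235,340:415]
r=lambda i:cv2.resize(i,None,fx=5,fy=5,interpolation=cv2.INTER_CUBIC)
o=np.clip(np.hstack([r(a),r(b)])*1.5,0,255).astype('u1')
cv2.imwrite("pics/crop1.png",o)
E
cat > h.py <<'E'
import numpy as np
from bench import *
def pt(c,u,v,z):
    d=c["pose"][:3,:3]@[(u-c["cx"])/c["fx"],(v-c["cy"])/c["fy"],1]; o=c["pose"][:3,3]
    return o+d*(z-o[2])/d[2]
def px(c,p):
    q=c["pose"][:3,:3].T@(np.array(p)-c["pose"][:3,3]); return c["fx"]*q[0]/q[2]+c["cx"],c["fy"]*q[1]/q[2]+c["cy"]
E
```

```text
(no output)
```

View pics/crop1.png

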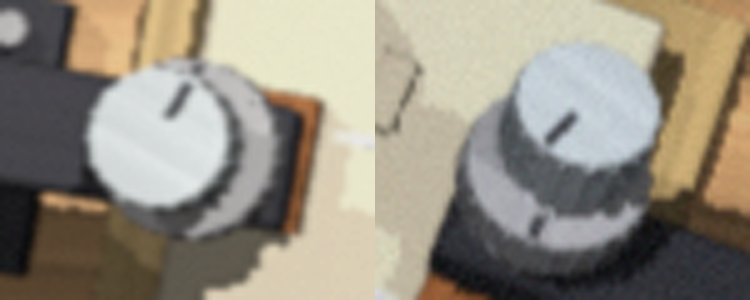

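The crop shows the knob top centred at about (176.6,197.0) in the top view and (382.6,195.8) in the scene view. The ring's top face is centred at about (183,199.5).

```bash
python3 - <<'E'
from h import *
t=camera("top");s=camera("scene")
print(pt(t,176.6,197,.186),pt(t,183,199.5,.150),pt(s,382.6,195.8,.186))
print("column",pt(t,120,190,.112))
from scipy.spatial.transform import Rotation as R
print(R.from_quat(get_obs()["ee_rot"]).as_matrix().round(3).tolist())
E
```

```text
[0.55991682 0.13902468 0.186     ] [0.55912219 0.13750193 0.15      ] [0.55995258 0.13868398 0.186     ]
column [0.57676718 0.24501509 0.112     ]
[[0.967, 0.256, -0.0], [0.256, -0.967, 0.001], [-0.0, -0.001, -1.0]]
```

move_arm(
  slide=[
    [0.031,-0.0244,0],
    [0.031,-0.0244,0],
    [0.031,-0.0244,0],
    [0.031,-0.0244,0],
    [0.031,-0.0244,0],
    [0.031,-0.0244,0],
    [0.031,-0.0244,0],
    [0.031,-0.0244,0],
    [0.031,-0.0244,0],
    [0.031,-0.0244,0],
    [0.031,-0.0244,0],
    [0.031,-0.0244,0],
  ],
  dr=[
    [0,0,0],
    [0,0,0],
    [0,0,0],
    [0,0,0],
    [0,0,0],
    [0,0,0],
    [0,0,0],
    [0,0,0],
    [0,0,0],
    [0,0,0],
    [0,0,0],
    [0,0,0],
  ],
  hand=0.0854,
  squeeze=60,
)

```text
t: 1.7
tcp_pos: [0.4516, -0.249, 0.2533]
ee_rot: [0.992, 0.129, -0.0, 0.0]
contact_force: [0.6, -1.0, -0.1]
width: 1.001
```

```bash
cat >> h.py <<'E'
from scipy.spatial.transform import Rotation as R
def rel(p,o=None):
    o=o or get_obs(); return (R.from_quat(o["ee_rot"]).as_matrix().T@(np.array(p)-o["tcp_pos"])).round(4)
def show():
    o=get_obs(); M=R.from_quat(o["ee_rot"]).as_matrix()
    print("t",round(o["t"],2),"q",o["q"].round(3),"tcp",o["tcp_pos"].round(4),"yaw",np.degrees(np.arctan2(M[1,0],M[0,0])).round(2),"zax",M[:,2].round(4),"F",o["contact_force"].round(2),"T",o["torque"].round(3),"w",o["width"].round(3))
E
python3 -c "
from h import *
show();print(rel([.560,.1385,.25]))"
```

```text
Traceback (most recent call last):
  File "h.py", line 13, in show
    print("t",round(o["t"],2),"q",o["q"].round(3),"tcp",o["tcp_pos"].round(4),"yaw",np.degrees(np.arctan2(M[1,0],M[0,0])).round(2),"zax",M[:,2].round(4),"F",o["contact_force"].round(2),"T",o["torque"].round(3),"w",o["width"].round(3))
                                                                                                                                                                                                                      ^^^^^^^^^^^^^^^^
AttributeError: 'float' object has no attribute 'round'
```

move_arm(
  slide=[
    [0.017,-0.0289,0],
    [0.017,-0.0289,0],
    [0.017,-0.0289,0],
    [0.017,-0.0289,0],
    [0.017,-0.0289,0],
    [0.017,-0.0289,0],
    [0.017,-0.0289,0],
    [0.017,-0.0289,0],
    [0.017,-0.0289,0],
    [0.017,-0.0289,0],
    [0.017,-0.0289,0],
    [0.017,-0.0289,0],
  ],
  dr=[
    [0,0,0],
    [0,0,0],
    [0,0,0],
    [0,0,0],
    [0,0,0],
    [0,0,0],
    [0,0,0],
    [0,0,0],
    [0,0,0],
    [0,0,0],
    [0,0,0],
    [0,0,0],
  ],
)

```text
t: 3.2
tcp_pos: [0.5596, 0.1382, 0.2532]
ee_rot: [0.992, 0.129, -0.0, 0.0]
contact_force: [1.4, 0.4, 1.0]
width: 1.0
```

```bash
sed -i 's/o\["width"\].round(3)/round(o["width"],3)/' h.py
python3 -c "
from h import *
import cv2
show();print(rel([.560,.1385,.25]))
c=camera('wrist');cv2.imwrite('pics/w1.png',c['image'][:,:,::-1]);print(px(c,[.56,.1385,.186]),px(c,[.56,.1385,.15]))"
```

```text
t 3.2 q [ 0.372  0.24  -0.767  1.618  0.17   1.353 -1.73 ] tcp [0.5596 0.1382 0.2532] yaw 14.81 zax [-1.e-04 -3.e-04 -1.e+00] F [1.37 0.41 1.04] T [-0.007 -0.056 -0.042] w 1.0
[ 0.0005 -0.0002  0.0032]
(np.float64(277.42412271661874), np.float64(233.8937576285144)) (np.float64(277.43641735818835), np.float64(216.45377613733487))
```

View pics/w1.png

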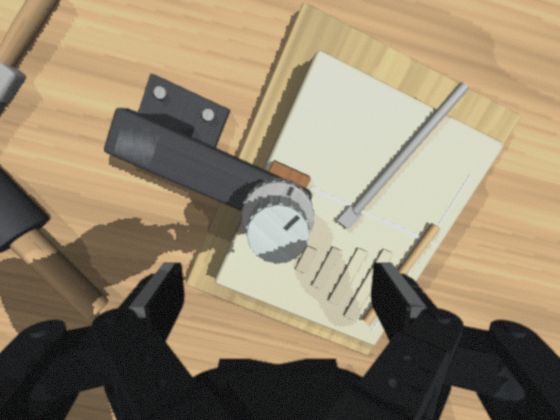

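The knob top sits at (278,234), which matches the computed axis to about 1 px. I'll descend to the ring.

move_arm(
  slide=[
    [0.0004,0,0.016],
    [0,0,0.016],
    [0,0,0.016],
    [0,0,0.016],
    [0,0,0.016],
    [0,0,0.016],
    [0,0,0.016],
    [0,0,0],
  ],
  dr=[
    [0,0,0],
    [0,0,0],
    [0,0,0],
    [0,0,0],
    [0,0,0],
    [0,0,0],
    [0,0,0],
    [0,0,0],
  ],
)

```text
t: 4.25
tcp_pos: [0.5589, 0.1372, 0.1396]
ee_rot: [0.992, 0.129, -0.001, -0.0]
contact_force: [0.2, 1.2, 0.6]
width: 1.0
```

move_arm(
  slide=[
    [0,0,0],
    [0,0,0],
    [0,0,0],
    [0,0,0],
    [0,0,0],
    [0,0,0],
    [0,0,0],
    [0,0,0],
  ],
  dr=[
    [0,0,0],
    [0,0,0],
    [0,0,0],
    [0,0,0],
    [0,0,0],
    [0,0,0],
    [0,0,0],
    [0,0,0],
  ],
  hand=0.04,
  squeeze=60,
)

```text
t: 5.25
tcp_pos: [0.5602, 0.1382, 0.1426]
ee_rot: [0.992, 0.129, 0.001, -0.0]
contact_force: [-2.6, 0.2, 5.9]
width: 0.609
```

```bash
python3 -c "
from h import *
show()"
```

```text
t 5.25 q [ 0.342  0.333 -0.743  1.752  0.245  1.15  -1.786] tcp [0.5602 0.1382 0.1426] yaw 14.84 zax [ 1.4e-03  7.0e-04 -1.0e+00] F [-2.58  0.16  5.88] T [0.342 0.484 0.013] w 0.609
```

move_arm(
  slide=[
    [0,0,0],
    [0,0,0],
    [0,0,0],
    [0,0,0],
    [0,0,0],
    [0,0,0],
  ],
  dr=[
    [0,0,-4],
    [0,0,-4],
    [0,0,-4],
    [0,0,-4],
    [0,0,-4],
    [0,0,0],
  ],
)

```text
t: 6.0
tcp_pos: [0.56, 0.1385, 0.1426]
ee_rot: [0.954, 0.3, 0.001, -0.0]
contact_force: [-1.8, 1.5, 6.9]
width: 0.606
```

```bash
python3 -c "
from h import *
show()"
```

```text
t 6.0 q [ 0.388  0.349 -0.802  1.75   0.271  1.156 -1.456] tcp [0.56   0.1385 0.1426] yaw 34.92 zax [ 0.0011  0.001  -1.    ] F [-1.79  1.54  6.92] T [0.473 0.625 0.253] w 0.606
```

move_arm(
  slide=[
    [0,0,0],
    [0,0,0],
    [0,0,0],
    [0,0,0],
    [0,0,0],
    [0,0,0],
    [0,0,0],
    [0,0,0],
    [0,0,0],
  ],
  dr=[
    [0,0,-5],
    [0,0,-5],
    [0,0,-5],
    [0,0,-5],
    [0,0,-5],
    [0,0,-5],
    [0,0,-5],
    [0,0,0],
    [0,0,0],
  ],
)

```text
t: 7.12
tcp_pos: [0.5594, 0.1391, 0.1426]
ee_rot: [0.82, 0.573, 0.0, -0.0]
contact_force: [-4.4, 2.5, 8.1]
width: 0.611
```

```bash
python3 -c "
from h import *
show()"
```

```text
t 7.12 q [ 0.47   0.383 -0.912  1.748  0.326  1.17  -0.886] tcp [0.5594 0.1391 0.1426] yaw 69.92 zax [-0.      0.0011 -1.    ] F [-4.41  2.52  8.07] T [0.405 1.009 0.171] w 0.611
```

move_arm(
  slide=[
    [0,0,0],
    [0,0,0],
    [0,0,0],
    [0,0,0],
    [0,0,-0.017],
    [0,0,-0.017],
  ],
  dr=[
    [0,0,0],
    [0,0,0],
    [0,0,0],
    [0,0,0],
    [0,0,0],
    [0,0,0],
  ],
  hand=0.0854,
)

```text
t: 7.88
tcp_pos: [0.5601, 0.1377, 0.1768]
ee_rot: [0.82, 0.572, 0.0, 0.0]
contact_force: [0.7, 0.2, 0.4]
width: 1.0
```

move_arm(
  slide=[
    [0,0,0],
    [0,0,0],
    [0,0,0],
    [0,0,0],
    [0,0,0],
    [0,0,0],
    [0,0,0],
    [0,0,0],
    [0,0,0],
    [0,0,0],
    [0,0,0],
    [0,0,0],
  ],
  dr=[
    [0,0,-10],
    [0,0,-10],
    [0,0,-10],
    [0,0,-10],
    [0,0,-10],
    [0,0,-10],
    [0,0,-10],
    [0,0,-10],
    [0,0,-10],
    [0,0,-10],
    [0,0,-10],
    [0,0,0],
  ],
)

```text
t: 9.38
tcp_pos: [0.5604, 0.1374, 0.1764]
ee_rot: [0.003, 1.0, 0.0, 0.0]
contact_force: [1.2, -0.1, 0.8]
width: 0.999
```

```bash
python3 -c "
from h import *
import cv2
show();print(rel([.560,.1385,.177]))
a=camera('scene')['image'];t=camera('top')['image']
f=lambda i:cv2.resize(i[:,:,::-1],None,fx=4,fy=4,interpolation=cv2.INTER_CUBIC)
o=np.hstack([f(a[160:270,325:425]),f(t[145:255,130:230])]);cv2.imwrite('pics/s2.png',np.clip(o*1.5,0,255).astype('u1'))"
```

```text
t 9.38 q [ 0.716  0.544 -1.298  1.706  0.541  1.313  0.875] tcp [0.5604 0.1374 0.1764] yaw 179.69 zax [ 1.e-03  5.e-04 -1.e+00] F [ 1.17 -0.14  0.81] T [ 0.044  0.013 -0.022] w 0.999
[ 0.0004  0.0011 -0.0006]
```

View pics/s2.png

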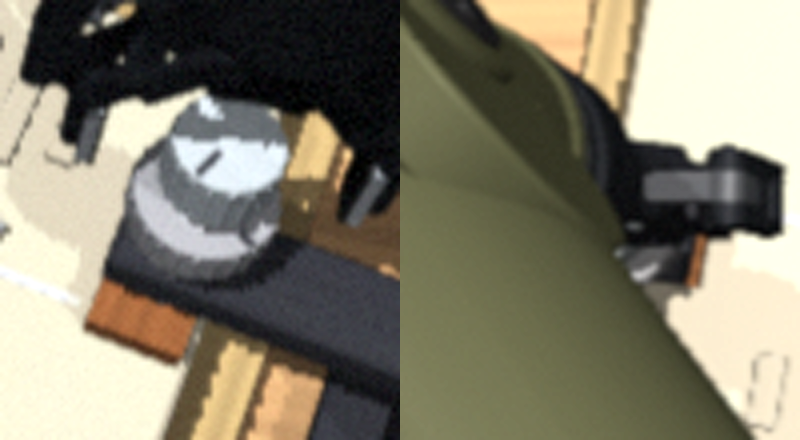

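The ring's index mark has moved from the front, about (540,222) in the earlier crop, round to the right at (250,235). That is about 55° CCW, and the knob's mark hasn't moved. Next I'll grip the barrel.

move_arm(
  slide=[
    [0.0004,0.001,0],
    [0,0,0],
    [0,0,0],
    [0,0,0],
    [0,0,0],
    [0,0,0],
    [0,0,0],
    [0,0,0],
    [0,0,0],
    [0,0,0],
  ],
  dr=[
    [0,0,0],
    [0,0,0],
    [0,0,0],
    [0,0,0],
    [0,0,0],
    [0,0,0],
    [0,0,0],
    [0,0,0],
    [0,0,0],
    [0,0,0],
  ],
  hand=0.025,
  squeeze=60,
)

```text
t: 10.72
tcp_pos: [0.5594, 0.1378, 0.1757]
ee_rot: [0.002, 1.0, -0.001, -0.0]
contact_force: [-3.3, -2.3, 6.4]
width: 0.451
```

```bash
python3 -c "
from h import *
show()"
```

```text
t 10.72 q [ 0.714  0.544 -1.297  1.708  0.542  1.314  0.875] tcp [0.5594 0.1378 0.1757] yaw 179.79 zax [-3.0e-04 -1.6e-03 -1.0e+00] F [-3.27 -2.28  6.38] T [-0.669  0.475 -0.005] w 0.451
```

move_arm(
  slide=[
    [0,0,0],
    [0,0,0],
    [0,0,0],
    [0,0,0],
    [0,0,0],
    [0,0,0],
  ],
  dr=[
    [0,0,5],
    [0,0,5],
    [0,0,5],
    [0,0,5],
    [0,0,5],
    [0,0,5],
  ],
)

```text
t: 11.48
tcp_pos: [0.5594, 0.1376, 0.1757]
ee_rot: [0.262, 0.965, -0.001, 0.0]
contact_force: [-2.5, -2.7, 5.6]
width: 0.448
```

```bash
python3 -c "
from h import *
show()"
```

```text
t 11.47 q [ 0.659  0.469 -1.188  1.709  0.455  1.278  0.412] tcp [0.5594 0.1376 0.1757] yaw 149.66 zax [-4.0e-04 -2.1e-03 -1.0e+00] F [-2.53 -2.72  5.58] T [-0.741  0.559  0.239] w 0.448
```

```bash
sed -i 's/"w",round/"jt",o["joint_torque"].round(3),"w",round/' h.py; python3 -c "
from h import *
show()"
```

```text
t 11.47 q [ 0.659  0.469 -1.188  1.709  0.455  1.278  0.412] tcp [0.5594 0.1376 0.1757] yaw 149.66 zax [-4.0e-04 -2.1e-03 -1.0e+00] F [-2.53 -2.72  5.58] T [-0.741  0.559  0.239] jt [ -0.837 -32.513 -13.634 -26.652  -0.372  -1.389   0.4  ] w 0.448
```

move_arm(
  slide=[
    [0,0,0],
    [0,0,0],
    [0,0,0],
  ],
  dr=[
    [0,0,5],
    [0,0,5],
    [0,0,5],
  ],
)

```text
t: 11.85
tcp_pos: [0.5593, 0.1375, 0.1757]
ee_rot: [0.385, 0.923, -0.001, 0.0]
contact_force: [-3.8, -3.5, 7.1]
width: 0.449
```

```bash
python3 -c "
from h import *
import cv2
show()
a=camera('scene')['image']
f=lambda i:cv2.resize(i[:,:,::-1],None,fx=4,fy=4,interpolation=cv2.INTER_CUBIC)
o=f(a[160:270,325:425]);cv2.imwrite('pics/s3.png',np.clip(o*1.5,0,255).astype('u1'))"
```

```text
t 11.85 q [ 0.627  0.437 -1.133  1.71   0.416  1.265  0.179] tcp [0.5593 0.1375 0.1757] yaw 134.65 zax [-6.0e-04 -2.3e-03 -1.0e+00] F [-3.77 -3.49  7.1 ] T [-0.792  0.679  0.257] jt [ -0.886 -32.562 -12.632 -27.063  -0.396  -1.502   0.407] w 0.449
```

View pics/s3.png

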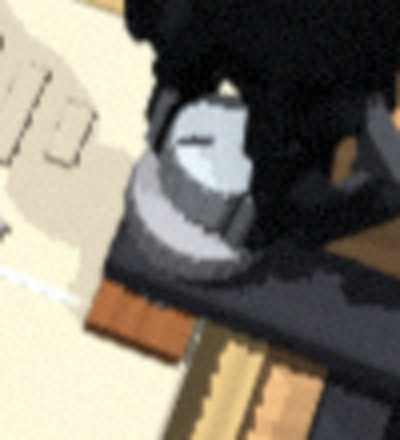

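The knob's mark has turned clockwise by about 45°, from lower-left to left at (190,140), so the barrel follows the fingers. The free torque reads Tz≈0.25 Nm. I'll go on in small steps and watch Tz.

move_arm(
  slide=[
    [0,0,0],
    [0,0,0],
  ],
  dr=[
    [0,0,4],
    [0,0,4],
  ],
)

```text
t: 12.15
tcp_pos: [0.5593, 0.1375, 0.1757]
ee_rot: [0.449, 0.894, -0.001, 0.0]
contact_force: [-3.2, -3.8, 5.9]
width: 0.449
```

```bash
python3 -c "
from h import *
show()"
```

```text
t 12.15 q [ 0.609  0.422 -1.105  1.71   0.397  1.258  0.054] tcp [0.5593 0.1375 0.1757] yaw 126.69 zax [-7.0e-04 -2.3e-03 -1.0e+00] F [-3.17 -3.83  5.86] T [-0.821  0.718  0.266] jt [ -0.996 -32.676 -12.044 -27.219  -0.422  -1.575   0.284] w 0.449
```

move_arm(
  slide=[
    [0,0,0],
    [0,0,0],
  ],
  dr=[
    [0,0,4],
    [0,0,4],
  ],
)

```text
t: 12.4
tcp_pos: [0.5592, 0.1374, 0.1757]
ee_rot: [0.51, 0.86, -0.001, 0.0]
contact_force: [-4.2, -3.9, 6.6]
width: 0.45
```

```bash
python3 -c "
from h import *
show()"
```

```text
t 12.4 q [ 0.591  0.409 -1.076  1.711  0.379  1.253 -0.073] tcp [0.5592 0.1374 0.1757] yaw 118.68 zax [-9.0e-04 -2.4e-03 -1.0e+00] F [-4.18 -3.93  6.64] T [-0.773  0.772  0.296] jt [ -1.02  -32.778 -11.559 -27.406  -0.423  -1.635   0.285] w 0.45
```

move_arm(
  slide=[
    [0,0,0],
    [0,0,0],
  ],
  dr=[
    [0,0,4],
    [0,0,4],
  ],
)

```text
t: 12.65
tcp_pos: [0.5591, 0.1374, 0.1757]
ee_rot: [0.569, 0.823, -0.001, 0.0]
contact_force: [-3.0, -3.3, 6.4]
width: 0.452
```

```bash
python3 -c "
from h import *
show()"
```

```text
t 12.65 q [ 0.572  0.396 -1.048  1.711  0.362  1.248 -0.2  ] tcp [0.5591 0.1374 0.1757] yaw 110.69 zax [-9.0e-04 -2.5e-03 -1.0e+00] F [-3.01 -3.3   6.37] T [-0.769  0.822  0.225] jt [ -1.037 -32.893 -11.096 -27.578  -0.416  -1.696   0.288] w 0.452
```

move_arm(
  slide=[
    [0,0,0],
    [0,0,0],
  ],
  dr=[
    [0,0,4],
    [0,0,4],
  ],
)

```text
t: 12.9
tcp_pos: [0.559, 0.1374, 0.1757]
ee_rot: [0.625, 0.781, -0.001, 0.0]
contact_force: [-2.1, -4.6, 5.4]
width: 0.452
```

```bash
python3 -c "
from h import *
show()"
```

```text
t 12.9 q [ 0.554  0.384 -1.02   1.712  0.346  1.243 -0.327] tcp [0.559  0.1374 0.1757] yaw 102.68 zax [-0.0012 -0.0024 -1.    ] F [-2.05 -4.62  5.4 ] T [-0.753  0.864  0.235] jt [ -1.046 -33.027 -10.651 -27.737  -0.404  -1.755   0.291] w 0.452
```

move_arm(
  slide=[
    [0,0,0],
    [0,0,0],
  ],
  dr=[
    [0,0,4],
    [0,0,4],
  ],
)

```text
t: 13.15
tcp_pos: [0.5589, 0.1374, 0.1757]
ee_rot: [0.678, 0.735, -0.001, 0.0]
contact_force: [-4.3, -4.0, 6.5]
width: 0.448
```

```bash
python3 -c "
from h import *
show()"
```

```text
t 13.15 q [ 0.535  0.373 -0.993  1.712  0.33   1.239 -0.456] tcp [0.5589 0.1374 0.1757] yaw 94.69 zax [-0.0014 -0.0025 -1.    ] F [-4.29 -3.95  6.52] T [-0.712  0.881  0.233] jt [ -1.052 -33.176 -10.226 -27.885  -0.386  -1.812   0.294] w 0.448
```

move_arm(
  slide=[
    [0,0,0],
    [0,0,0],
  ],
  dr=[
    [0,0,4],
    [0,0,4],
  ],
)

```text
t: 13.4
tcp_pos: [0.5589, 0.1373, 0.1757]
ee_rot: [0.727, 0.686, -0.001, 0.0]
contact_force: [-2.5, -3.5, 6.5]
width: 0.451
```

```bash
python3 -c "
from h import *
show()"
```

```text
t 13.4 q [ 0.516  0.363 -0.967  1.713  0.316  1.235 -0.585] tcp [0.5589 0.1373 0.1757] yaw 86.68 zax [-0.0015 -0.0025 -1.    ] F [-2.53 -3.46  6.46] T [-0.747  0.957  0.239] jt [ -1.053 -33.34   -9.819 -28.022  -0.362  -1.865   0.297] w 0.451
```

No contact yet after 93°, and joint 7's torque rises smoothly by only 0.003 per step. Continuing.

move_arm(
  slide=[
    [0,0,0],
    [0,0,0],
  ],
  dr=[
    [0,0,4],
    [0,0,4],
  ],
)

```text
t: 13.65
tcp_pos: [0.5588, 0.1374, 0.1757]
ee_rot: [0.773, 0.634, -0.001, 0.0]
contact_force: [-4.0, -3.3, 7.2]
width: 0.455
```

```bash
python3 -c "
from h import *
show()"
```

```text
t 13.65 q [ 0.497  0.353 -0.941  1.713  0.303  1.232 -0.715] tcp [0.5588 0.1374 0.1757] yaw 78.69 zax [-0.0016 -0.0025 -1.    ] F [-3.97 -3.25  7.22] T [-0.737  0.949  0.256] jt [ -1.048 -33.512  -9.427 -28.15   -0.332  -1.912   0.299] w 0.455
```

move_arm(
  slide=[
    [0,0,0],
    [0,0,0],
  ],
  dr=[
    [0,0,4],
    [0,0,4],
  ],
)

```text
t: 13.9
tcp_pos: [0.5588, 0.1374, 0.1757]
ee_rot: [0.816, 0.579, -0.001, 0.001]
contact_force: [-3.9, -2.6, 7.6]
width: 0.45
```

```bash
python3 -c "
from h import *
show()"
```

```text
t 13.9 q [ 0.479  0.345 -0.916  1.714  0.29   1.229 -0.845] tcp [0.5588 0.1374 0.1757] yaw 70.69 zax [-0.0017 -0.0025 -1.    ] F [-3.92 -2.55  7.59] T [-0.629  0.954  0.253] jt [ -1.014 -33.683  -9.028 -28.279  -0.316  -1.954   0.272] w 0.45
```

move_arm(
  slide=[
    [0,0,0],
    [0,0,0],
  ],
  dr=[
    [0,0,4],
    [0,0,4],
  ],
)

```text
t: 14.15
tcp_pos: [0.5588, 0.1374, 0.1757]
ee_rot: [0.854, 0.52, -0.001, 0.001]
contact_force: [-4.8, -4.6, 7.0]
width: 0.45
```

```bash
python3 -c "
from h import *
show()"
```

```text
t 14.15 q [ 0.461  0.337 -0.891  1.714  0.278  1.226 -0.975] tcp [0.5588 0.1374 0.1757] yaw 62.7 zax [-0.0018 -0.0025 -1.    ] F [-4.78 -4.6   7.02] T [-0.699  1.145  0.283] jt [ -0.978 -33.86   -8.646 -28.398  -0.301  -1.988   0.241] w 0.45
```

```bash
python3 -c "
from h import *
import cv2
L=[]
for i in range(8):
    a=camera('scene')['image'];o=get_obs();L.append([o['torque'][2],o['joint_torque'][6]])
print(np.round(L,3).tolist(),np.mean(L,0))
f=lambda i:cv2.resize(i[:,:,::-1],None,fx=5,fy=5,interpolation=cv2.INTER_CUBIC)
o=f(a[160:270,325:425]);cv2.imwrite('pics/s4.png',np.clip(o*1.5,0,255).astype('u1'))"
```

```text
[[0.006, -0.153], [-0.176, -0.051], [-0.193, 0.147], [-0.178, 0.193], [-0.183, 0.201], [-0.224, 0.2], [-0.193, 0.199], [-0.151, 0.199]] [-0.16144794  0.11688865]
```

View pics/s4.png

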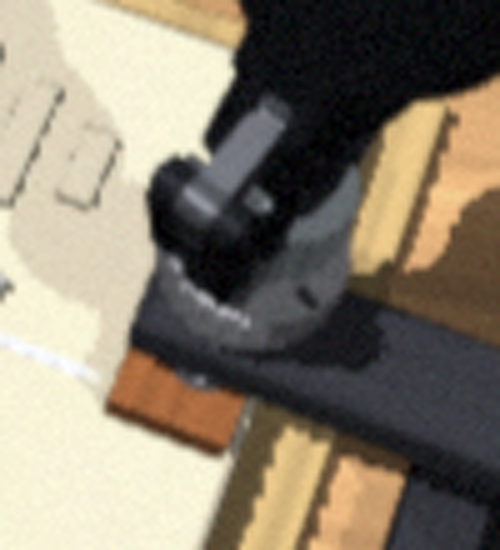

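The view shows the ring's mark unmoved at about (308,297) and the foot's rim just visible above the packing at (195,380). On stopping the torque relaxes and reverses, so only readings taken during motion count.

move_arm(
  slide=[
    [0,0,0],
    [0,0,0],
  ],
  dr=[
    [0,0,4],
    [0,0,4],
  ],
)

```text
t: 14.8
tcp_pos: [0.5587, 0.1375, 0.1757]
ee_rot: [0.888, 0.459, -0.001, 0.001]
contact_force: [-4.0, -3.7, 7.0]
width: 0.453
```

```bash
python3 -c "
from h import *
show()"
```

```text
t 14.8 q [ 0.442  0.329 -0.867  1.715  0.267  1.224 -1.107] tcp [0.5587 0.1375 0.1757] yaw 54.7 zax [-0.0019 -0.0023 -1.    ] F [-3.96 -3.66  7.02] T [-0.654  1.088  0.36 ] jt [ -0.894 -34.014  -8.27  -28.509  -0.28   -2.014   0.212] w 0.453
```

move_arm(
  slide=[
    [0,0,0],
  ],
  dr=[
    [0,0,4],
  ],
)

```text
t: 14.92
tcp_pos: [0.5586, 0.1375, 0.1757]
ee_rot: [0.904, 0.428, -0.001, 0.001]
contact_force: [-4.6, -3.8, 6.7]
width: 0.453
```

```bash
python3 -c "
from h import *
show()"
```

```text
t 14.93 q [ 0.433  0.326 -0.855  1.715  0.261  1.222 -1.172] tcp [0.5586 0.1375 0.1757] yaw 50.7 zax [-0.002  -0.0024 -1.    ] F [-4.6  -3.79  6.7 ] T [-0.619  1.105  0.351] jt [ -0.898 -34.127  -8.097 -28.561  -0.272  -2.023   0.193] w 0.453
```

move_arm(
  slide=[
    [0,0,0],
  ],
  dr=[
    [0,0,4],
  ],
)

```text
t: 15.05
tcp_pos: [0.5586, 0.1375, 0.1757]
ee_rot: [0.918, 0.396, -0.001, 0.001]
contact_force: [-4.4, -4.3, 7.3]
width: 0.451
```

```bash
python3 -c "
from h import *
show()"
```

```text
t 15.05 q [ 0.424  0.322 -0.843  1.716  0.256  1.221 -1.238] tcp [0.5586 0.1375 0.1757] yaw 46.71 zax [-0.0021 -0.0023 -1.    ] F [-4.44 -4.3   7.3 ] T [-0.576  1.091  0.397] jt [ -0.882 -34.224  -7.919 -28.611  -0.264  -2.029   0.177] w 0.451
```

move_arm(
  slide=[
    [0,0,0],
  ],
  dr=[
    [0,0,4],
  ],
)

```text
t: 15.18
tcp_pos: [0.5586, 0.1375, 0.1757]
ee_rot: [0.931, 0.364, -0.001, 0.001]
contact_force: [-4.8, -4.3, 7.7]
width: 0.448
```

```bash
python3 -c "
from h import *
show()"
```

```text
t 15.18 q [ 0.415  0.319 -0.832  1.716  0.251  1.22  -1.304] tcp [0.5586 0.1375 0.1757] yaw 42.71 zax [-0.002  -0.0023 -1.    ] F [-4.84 -4.31  7.69] T [-0.537  1.061  0.428] jt [ -0.858 -34.318  -7.745 -28.66   -0.256  -2.033   0.162] w 0.448
```

Contact shows clearly. The knee is at yaw ≈77° and the slope is about 0.25 Nm/rad, so the tool is now 34° (0.6 rad) past touch, or about 38 N. I'll back off a few degrees towards 30 N.

move_arm(
  slide=[
    [0,0,0],
    [0,0,0],
    [0,0,0],
    [0,0,0],
  ],
  dr=[
    [0,0,0],
    [0,0,0],
    [0,0,0],
    [0,0,0],
  ],
)

```text
t: 15.68
tcp_pos: [0.5586, 0.1375, 0.1757]
ee_rot: [0.931, 0.365, -0.001, 0.0]
contact_force: [-4.9, -3.5, 7.2]
width: 0.447
```

```bash
python3 -c "
from h import *
show()"
```

```text
t 15.68 q [ 0.416  0.319 -0.832  1.716  0.25   1.22  -1.303] tcp [0.5586 0.1375 0.1757] yaw 42.76 zax [-0.0022 -0.0019 -1.    ] F [-4.91 -3.54  7.2 ] T [-0.519  1.081 -0.099] jt [ -1.499 -34.415  -7.754 -28.571  -0.053  -2.019   0.116] w 0.447
```

move_arm(
  slide=[
    [0,0,0],
    [0,0,0],
    [0,0,0],
    [0,0,0],
    [0,0,0],
  ],
  dr=[
    [0,0,-4],
    [0,0,-4],
    [0,0,0],
    [0,0,0],
    [0,0,0],
  ],
)

```text
t: 16.3
tcp_pos: [0.5587, 0.1375, 0.1757]
ee_rot: [0.903, 0.429, -0.001, 0.001]
contact_force: [-3.9, -4.1, 6.8]
width: 0.452
```

```bash
python3 -c "
from h import *
show()"
```

```text
t 16.3 q [ 0.433  0.326 -0.855  1.715  0.261  1.222 -1.17 ] tcp [0.5587 0.1375 0.1757] yaw 50.84 zax [-0.002  -0.0024 -1.    ] F [-3.94 -4.06  6.76] T [-0.682  1.126  0.357] jt [ -1.29  -34.234  -7.855 -28.529  -0.326  -2.028  -0.342] w 0.452
```

That puts the tool 26° (0.46 rad) past touch, so about 29 N. I'll release, turn back for room, and go down to the ring.

move_arm(
  slide=[
    [0,0,0],
    [0,0,0],
    [0,0,0],
    [0,0,0],
    [0,0,0],
    [0,0,0],
    [0,0,0],
    [0,0,0],
  ],
  dr=[
    [0,0,0],
    [0,0,0],
    [0,0,0],
    [0,0,0],
    [0,0,-10],
    [0,0,-10],
    [0,0,-10],
    [0,0,0],
  ],
  hand=0.0854,
)

```text
t: 17.3
tcp_pos: [0.5595, 0.1385, 0.1752]
ee_rot: [0.762, 0.648, 0.0, -0.0]
contact_force: [0.4, 0.0, -0.7]
width: 1.001
```

```bash
python3 -c "
from h import *
show();print(rel([.560,.1385,.1415]))"
```

```text
t 17.3 q [ 0.501  0.356 -0.946  1.713  0.304  1.229 -0.681] tcp [0.5595 0.1385 0.1752] yaw 80.72 zax [-2.e-04  4.e-04 -1.e+00] F [ 0.44  0.03 -0.72] T [0.01  0.011 0.008] jt [ 1.0100e-01 -3.6289e+01 -8.9740e+00 -2.8876e+01  5.2000e-02  9.0000e-03
  5.6200e-01] w 1.001
[0.0001 0.0005 0.0337]
```

move_arm(
  slide=[
    [0,0.0003,0.011],
    [0,0,0.011],
    [0,0,0.011],
    [0,0,0],
  ],
  dr=[
    [0,0,0],
    [0,0,0],
    [0,0,0],
    [0,0,0],
  ],
)

```text
t: 17.8
tcp_pos: [0.5589, 0.1382, 0.1408]
ee_rot: [0.761, 0.648, -0.001, -0.001]
contact_force: [0.6, 0.1, 0.0]
width: 1.0
```

move_arm(
  slide=[
    [0,0,0],
    [0,0,0],
    [0,0,0],
    [0,0,0],
    [0,0,0],
    [0,0,0],
    [0,0,0],
    [0,0,0],
  ],
  dr=[
    [0,0,0],
    [0,0,0],
    [0,0,0],
    [0,0,0],
    [0,0,0],
    [0,0,0],
    [0,0,0],
    [0,0,0],
  ],
  hand=0.04,
  squeeze=60,
)

```text
t: 18.8
tcp_pos: [0.5591, 0.1387, 0.1431]
ee_rot: [0.761, 0.648, -0.001, -0.0]
contact_force: [-3.9, -1.4, 6.1]
width: 0.61
```

move_arm(
  slide=[
    [0,0,0],
    [0,0,0],
    [0,0,0],
    [0,0,0],
    [0,0,0],
    [0,0,0],
    [0,0,0],
    [0,0,0],
    [0,0,0],
    [0,0,0],
    [0,0,0],
  ],
  dr=[
    [0,0,4],
    [0,0,4],
    [0,0,4],
    [0,0,4],
    [0,0,4],
    [0,0,4],
    [0,0,4],
    [0,0,4],
    [0,0,4],
    [0,0,4],
    [0,0,4],
  ],
)

```text
t: 20.18
tcp_pos: [0.5597, 0.1384, 0.1431]
ee_rot: [0.949, 0.315, -0.0, 0.0]
contact_force: [-2.4, -1.3, 4.3]
width: 0.614
```

```bash
python3 -c "
from h import *
show()"
```

```text
t 20.18 q [ 0.377  0.345 -0.789  1.75   0.266  1.157 -1.42 ] tcp [0.5597 0.1384 0.1431] yaw 36.73 zax [ 0.e+00 -6.e-04 -1.e+00] F [-2.39 -1.3   4.33] T [-0.002  0.688  0.338] jt [  0.207 -37.234  -7.248 -27.952   0.206  -0.907   0.233] w 0.614
```

move_arm(
  slide=[
    [0,0,0],
    [0,0,0],
  ],
  dr=[
    [0,0,3],
    [0,0,3],
  ],
)

```text
t: 20.42
tcp_pos: [0.5597, 0.1383, 0.1431]
ee_rot: [0.964, 0.265, -0.0, 0.0]
contact_force: [-2.2, -2.4, 3.7]
width: 0.608
```

```bash
python3 -c "
from h import *
show()"
```

```text
t 20.43 q [ 0.364  0.34  -0.772  1.75   0.258  1.156 -1.518] tcp [0.5597 0.1383 0.1431] yaw 30.77 zax [ 2.e-04 -7.e-04 -1.e+00] F [-2.18 -2.4   3.67] T [-0.002  0.639  0.316] jt [ 2.5000e-02 -3.7413e+01 -7.0250e+00 -2.7973e+01  1.3400e-01 -8.8800e-01
  6.5000e-02] w 0.608
```

move_arm(
  slide=[
    [0,0,0],
    [0,0,0],
  ],
  dr=[
    [0,0,1.5],
    [0,0,1.5],
  ],
)

```text
t: 20.68
tcp_pos: [0.5598, 0.1382, 0.1431]
ee_rot: [0.971, 0.24, 0.0, 0.0]
contact_force: [-3.0, -2.5, 7.2]
width: 0.606
```

```bash
python3 -c "
from h import *
show()"
```

```text
t 20.68 q [ 0.357  0.338 -0.763  1.751  0.254  1.155 -1.567] tcp [0.5598 0.1382 0.1431] yaw 27.82 zax [ 2.e-04 -8.e-04 -1.e+00] F [-2.96 -2.51  7.17] T [-0.062  0.751  0.385] jt [ -0.23  -36.769  -6.74  -27.626   0.112  -1.154  -0.147] w 0.606
```

move_arm(
  slide=[
    [0,0,0],
    [0,0,0],
  ],
  dr=[
    [0,0,1],
    [0,0,1],
  ],
)

```text
t: 20.92
tcp_pos: [0.5598, 0.1382, 0.1431]
ee_rot: [0.975, 0.224, 0.0, 0.0]
contact_force: [-2.9, -2.1, 4.8]
width: 0.61
```

```bash
python3 -c "
from h import *
show()"
```

```text
t 20.93 q [ 0.352  0.336 -0.757  1.751  0.251  1.154 -1.599] tcp [0.5598 0.1382 0.1431] yaw 25.83 zax [ 2.e-04 -8.e-04 -1.e+00] F [-2.94 -2.14  4.81] T [-0.059  0.787  0.362] jt [ -0.294 -36.815  -6.66  -27.636   0.093  -1.151  -0.22 ] w 0.61
```

move_arm(
  slide=[
    [0,0,0],
    [0,0,0],
  ],
  dr=[
    [0,0,1],
    [0,0,1],
  ],
)

```text
t: 21.18
tcp_pos: [0.5598, 0.1382, 0.1431]
ee_rot: [0.978, 0.206, 0.0, 0.0]
contact_force: [-2.6, -3.0, 5.0]
width: 0.607
```

```bash
python3 -c "
from h import *
show()"
```

```text
t 21.18 q [ 0.348  0.335 -0.751  1.751  0.249  1.154 -1.632] tcp [0.5598 0.1382 0.1431] yaw 23.83 zax [ 3.e-04 -8.e-04 -1.e+00] F [-2.55 -2.96  4.98] T [-0.044  0.748  0.37 ] jt [ -0.317 -36.855  -6.617 -27.647   0.075  -1.147  -0.225] w 0.607
```

move_arm(
  slide=[
    [0,0,0],
    [0,0,0],
  ],
  dr=[
    [0,0,1],
    [0,0,1],
  ],
)

```text
t: 21.42
tcp_pos: [0.5602, 0.1384, 0.143]
ee_rot: [0.982, 0.191, 0.001, 0.001]
contact_force: [-1.1, -2.6, 4.5]
width: 0.611
```

```bash
python3 -c "
from h import *
show()"
```

```text
t 21.43 q [ 0.343  0.333 -0.746  1.751  0.248  1.152 -1.664] tcp [0.5602 0.1384 0.143 ] yaw 22.0 zax [ 0.0017 -0.0013 -1.    ] F [-1.14 -2.58  4.46] T [-0.184  0.434  2.092] jt [  0.663 -36.972  -5.715 -27.429  -0.931  -0.734  -1.701] w 0.611
```

move_arm(
  slide=[
    [0,0,0],
    [0,0,0],
  ],
  dr=[
    [0,0,1],
    [0,0,1],
  ],
)

```text
t: 21.68
tcp_pos: [0.5607, 0.1385, 0.1429]
ee_rot: [0.985, 0.173, 0.001, 0.0]
contact_force: [-5.0, -3.7, 9.2]
width: 0.611
```

```bash
python3 -c "
from h import *
show()"
```

```text
t 21.68 q [ 0.338  0.332 -0.74   1.751  0.245  1.15  -1.698] tcp [0.5607 0.1385 0.1429] yaw 19.89 zax [ 2.5e-03 -4.0e-04 -1.0e+00] F [-5.01 -3.65  9.18] T [-0.69   0.697  0.606] jt [  0.714 -36.253  -5.639 -26.635  -1.155  -1.197  -1.465] w 0.611
```

move_arm(
  slide=[
    [0,0,0],
    [0,0,0],
  ],
  dr=[
    [0,0,1],
    [0,0,1],
  ],
)

```text
t: 21.92
tcp_pos: [0.5602, 0.1382, 0.143]
ee_rot: [0.988, 0.155, 0.0, 0.0]
contact_force: [0.1, -2.4, 6.4]
width: 0.608
```

```bash
python3 -c "
from h import *
show()"
```

```text
t 21.93 q [ 0.334  0.331 -0.734  1.751  0.242  1.151 -1.732] tcp [0.5602 0.1382 0.143 ] yaw 17.8 zax [ 1.1e-03 -8.0e-04 -1.0e+00] F [ 0.06 -2.36  6.39] T [-0.415  0.022  0.488] jt [ -0.708 -36.402  -6.833 -26.003  -0.583  -0.364  -0.085] w 0.608
```

The stop is reached: torque spiked to 2.1 Nm at yaw 22°, then the pads slipped. Releasing and lifting off.

move_arm(
  slide=[
    [0,0,0],
    [0,0,0],
    [0,0,0],
    [0,0,0],
    [0,0,-0.02],
    [0,0,-0.03],
    [0,0,-0.04],
    [0,0,-0.04],
    [-0.03,0,-0.02],
    [-0.04,0,0],
    [-0.04,0,0],
    [0,0,0],
  ],
  dr=[
    [0,0,0],
    [0,0,0],
    [0,0,0],
    [0,0,0],
    [0,0,0],
    [0,0,0],
    [0,0,0],
    [0,0,0],
    [0,0,0],
    [0,0,0],
    [0,0,0],
    [0,0,0],
  ],
  hand=0.0854,
)

```text
t: 23.42
tcp_pos: [0.4535, 0.1044, 0.294]
ee_rot: [0.988, 0.154, 0.001, 0.002]
contact_force: [-0.1, -0.3, 0.2]
width: 0.998
```

```bash
python3 -c "
from h import *
import cv2
show()
a=camera('scene')['image']
f=lambda i:cv2.resize(i[:,:,::-1],None,fx=4,fy=4,interpolation=cv2.INTER_CUBIC)
o=f(a[140:290,240:430]);cv2.imwrite('pics/s5.png',np.clip(o*1.5,0,255).astype('u1'))"
```

```text
t 23.43 q [ 0.51  -0.089 -0.74   1.802 -0.057  1.404 -1.479] tcp [0.4535 0.1044 0.294 ] yaw 17.77 zax [ 0.0028 -0.0034 -1.    ] F [-0.07 -0.33  0.19] T [0.015 0.002 0.034] jt [  0.219 -20.588   1.861 -30.493  -0.148   0.323   0.21 ] w 0.998
```

View pics/s5.png

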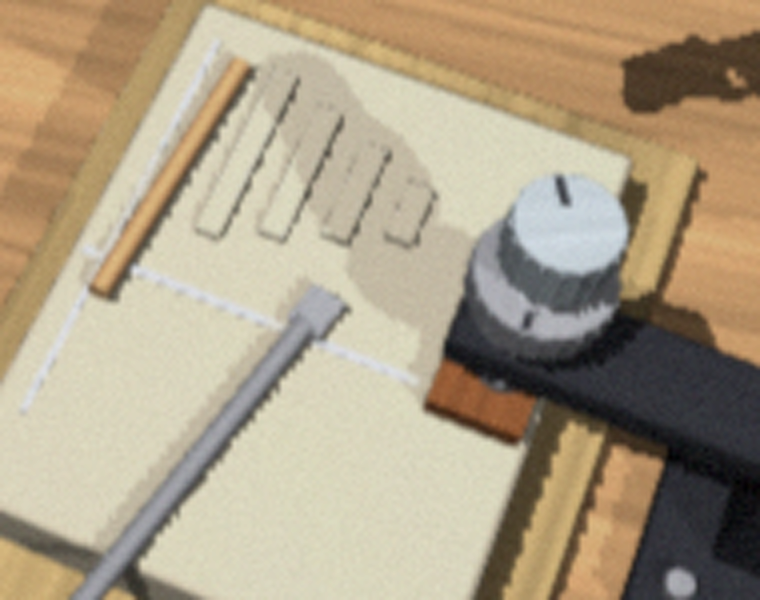

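The ring's mark is back at the front, at (527,320) in the crop. That is scene (371.8,220), against (372.4,219.4) at the start. The knob's mark now points away at (562,190), the foot is on the packing, and the chisel and pencil lie as before. A quick check of the turn angles:

```bash
python3 -c "
from h import *
import cv2
c=camera('scene');ang=lambda u,v,z:np.degrees(np.arctan2(*(pt(c,u,v,z)[:2]-[.56,.1385])[::-1]))
print('knob',ang(377.4,200.4,.186),ang(380.5,187.5,.186),'ring',ang(372.4,219.4,.15),ang(371.8,220,.15))
a=cv2.imread('pics/scene1.png').astype(int)[140:300,225:335];b=c['image'][140:300,225:335,::-1].astype(int)
print('diff px chisel/pencil area',(abs(a-b).max(2)>40).sum())"
```

```text
knob -32.36548804564209 -160.50837406577904 ring -9.543279135898452 -10.86254687127831
diff px chisel/pencil area 0
```

```bash
python3 -c "
from bench import *
print(hand_in())"
```

```text
the job is handed in; nothing more can be done
None
```

The job is done and handed in at about 23.5 s of the 72 s allowed. The foot should be pressing on the packing with about 29 N, the lock ring is back at its stop, and the gripper is open and clear.

- **Lock ring loosened:** I turned it about 55° counterclockwise, and its index mark showed it had moved with the fingers.
- **Barrel:** I screwed it clockwise until the torque began to rise, which marked first touch. I went to about 0.6 rad past touch (about 38 N) and backed off to 0.46 rad. The force is worked out from the angle past touch, because nothing measures the foot directly. The torque reading was noisy. Just before I backed off it gave about 46 N, against 38 N from the angle.
- **Lock ring retightened:** I turned it clockwise until the torque spiked to 2.1 Nm at the stop and the pads slipped.

**Last checks:**
- **Knob:** its mark showed 128° of net turn, against the 129° commanded.
- **Ring:** its mark was within about 1.3° of where it started, on the tighter side.
- **Chisel and pencil:** the picture of the area around them matched the one from the start.

No final check failed. While tightening, the torque sign reversed whenever the arm stopped, and joint 7's torque fell under load instead of rising. I used only readings taken during motion, and they agreed on where the foot touched.

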